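# Work the wedge out of the empty net-pole foot

### The arm

A 6-joint arm with a two-finger parallel gripper is mounted at the origin on the work surface. World frame = base frame: x ahead of the robot, y to its left, z up, the work surface at z = 0. Lengths are in m, angles in rad, forces in N, time in s.
With the tool pointing down it reaches from about 0.35 to 0.975 m from the base axis. Payload 17.4 kg.
Tool frame: the origin (TCP) lies midway between the tips of the shut fingers; the grasp point (between the pads) lies 19 mm behind it; x points along the fingers, z is the direction in which the jaws open and shut, and the axes are right-handed (so a half turn about x gives the same grasp; the last joint's range is limited). The gripper opens to 85 mm and grips with 20 to 120 N. Pads are 22 mm wide; open, the fingers measure 114 mm over their backs; the gripper's body (76 mm by 85 mm) begins 54 mm behind the grasp point. The pads swing forward as they close: fully open they stand 13 mm farther back than shut.
Start: joints at [1.148, 0.116, 1.442, -0, 1.584, -0.038], TCP at [0.253, 0.626, 0.231] pointing down, gripper open.
Joint ranges: [-2.83, 2.83], [-0.83, 2.19], [0.07, 2.5], [-1.14, 4.28], [0.01, 3], [-2.97, 2.97]. Speed limits (rad/s): [1.89, 1.89, 2.22, 3.14, 3.14, 3.14].

### API

Orientations are given as a rotation vector (axis times angle).
In Python, from bench import arm, planner, imaging, sensors gives the robot as it stands. Calls block until the motion is done:
- arm.move_to(position, orientation): joint-space move of the TCP to a pose.
- arm.line_to(position, ori=None, vel=0.15, contact_N=None): straight line of the TCP; ori=None keeps the orientation; vel is the mean speed in m/s. With contact_N (N) it stops when the force on the tool has changed by that much, and returns True; else False.
- arm.move_j(angles): joint-space move.
- arm.grip(opening, force=None): finger opening in m; force is the grip in N (None keeps the last); returns when the fingers have stopped.
- arm.sleep(seconds).
- planner.ik(position, orientation): joint angles nearest the present ones, or None.
- imaging.camera(name): name is "scene" or "side" or "wrist"; returns a dict with "pixels" (384x512x3 uint8, red, green, blue), "range_z" (384x512 float32, m along the optical axis (not along the pixel's ray), 0 where there is no reading), "vfov" (degrees; the focal length in pixels is half the picture's height over the tangent of half this angle, whatever the lens; pixels are square), "cx", "cy" (the principal point, pixels), "R" (3x3) and "t" (3): a world point X has camera coordinates R X + t; the wrist camera has in their place "tool_from_camera" (4x4, takes a point from camera to tool coordinates, whose origin is the TCP and whose axes are the tool frame's). Camera axes: x right, y down, z forward; pixel columns grow to the right and rows downward; lengths in m; the calibration is good to about 2 mm. The wrist camera is an equidistant fisheye: a pixel r from the principal point sees the ray r / f radians off the axis. A picture is of the moment at which its call begins: read the wrist's pose just before it.
A pose or a line that the arm cannot do raises arm.IKError and nothing moves.
- arm.hand_in(): hands the job in, once; it reports no verdict.
Readings, each from a call of its own:
- sensors.get_clock(): time.
- sensors.get_joint_positions(): joint angles.
- sensors.get_dq(): joint speeds.
- sensors.get_effort(): joint torques, N m.
- sensors.get_eef_pos(): TCP position.
- sensors.get_tool_rot(): TCP orientation.
- sensors.get_force(): force on the tool from outside, world axes, zero at the start.
- sensors.get_wrist_torque(): the same for the moment, N m.
- sensors.get_width(): finger opening in m.
Only numpy, scipy, OpenCV 4.12 (cv2) and the standard library are available. Lean on these libraries where they do the work, as an engineer would, in place of code of your own. Each camera call takes 0.05 s, during which the arm holds its last target.

### The job

Two timber net-pole feet are screwed to the table, each locked by an upright wooden wedge. Free the wedge of the empty foot (the one with no pole standing in it): it is held tight between two stiff jaws, so grip its head, pull it to one side and then to the other until both jaws have been pressed back, and lift it out. Leave it lying or standing in the shallow white tray.

Things in the scene. Friction and masses are not known exactly. Their poses are not given: they have to be found in the camera images.
- wedge: Wooden wedge upright in the empty foot, 96 mm tall, 24 mm thick along x, about 60 g. Origin: centre of its toe (underside), 6 mm above the table at the start; z up, y to the left jaw. Head (grip) 32 mm wide in y, 56 to 96 mm above the origin; neck 22 mm wide below it; then a shoulder at 30 mm, 36 mm wide, tapering to 22 mm at the toe. An alike wedge, fast in the foot with the pole, stays in.
- foot: The empty foot: fixed timber block 60 mm high, origin on the table under the wedge's toe, axes as the wedge's; reaches 75 mm either way in y, 35 mm to -x, 80 mm to +x. Slot: 1.5 mm play in x. Two steel jaws, tops 59 mm up, lie against the neck over the shoulders and bar a straight pull up. The other foot is alike, with a fixed pole 190 mm high.
- foot_jaw_left (a joint): How far the foot's jaw on the wedge's +y side is pressed back, 0 (start) to 0.012 m (hard stop). Pulling the wedge to +y presses it back at about 7 N; it stays where pressed to, also when the wedge moves away.
- foot_jaw_right (a joint): The same for the jaw on the wedge's -y side; grows as it is pressed to -y. One jaw alone never frees the wedge: both together must be back by clearly more than 14 mm (say 9 mm or more each); then the wedge, brought midway between the jaws, lifts straight up.
- tray: Shallow white plastic tray, loose on the table, 110 mm along its x, 170 mm along its y, 28 mm high, walls and floor about 4 mm. Origin: centre of its underside, z up.
Things that resemble listed ones, but are neither listed nor needed, are in the scene too. Leave any blue or red look-alike of the tray alone. Leave any purple look-alike of the wedge alone.

How it is judged:
By the outcome, as a careful person would: the job done as asked, in the order asked, and still so for the second after the job is handed in, with the robot touching nothing.
It also fails if it takes over 42 s, if anything falls off the work surface, if the arm or the gripper's body presses on something with over 40 N, if the wrist force passes 120 N, or if a joint passes its speed limit or range.

## Working session

There is one attempt and no reset: what is moved stays moved. The work goes in short steps, each a Python script; the robot and the scene stay as the last script left them, time stands still between calls to the robot, and variables do not carry over. Pictures are saved under pics/ and viewed, and the job is handed in when it is done.

```bash
mkdir -p pics; ls; python3 - <<'E'
from bench import arm, planner, imaging, sensors
import cv2,pickle,numpy as np
d={}
for n in ("scene","side","wrist"):
    p=sensors.get_eef_pos();r=sensors.get_tool_rot()
    c=imaging.camera(n); c['eef']=p;c['rot']=r;d[n]=c
    cv2.imwrite(f'pics/{n}0.png',c['pixels'][:,:,::-1])
    print(n,{k:v for k,v in c.items() if k not in('pixels','range_z')})
pickle.dump(d,open('v0.pkl','wb'));print(sensors.get_clock(),sensors.get_force(),sensors.get_width())
E
```

```text
pics
scene {'vfov': 46.738421057369045, 'cx': 254.58790779234536, 'cy': 190.6155496163309, 'R': array([[-0.57678654,  0.81682616, -0.01059732],
       [ 0.63321165,  0.43885941, -0.63753072],
       [-0.51610105, -0.37442948, -0.77035204]]), 't': array([ 0.24932333, -0.26865921,  1.51877936]), 'eef': array([0.25331367, 0.62545041, 0.23053229]), 'rot': array([-0.92189952,  1.36808502,  0.9208354 ])}
side {'vfov': 50.15854305618413, 'cx': 258.0607132990592, 'cy': 187.72339183771092, 'R': array([[ 0.99900997, -0.04288769,  0.01182091],
       [-0.01883681, -0.64851877, -0.76096556],
       [ 0.04030214,  0.75998951, -0.64868458]]), 't': array([-0.45200322,  0.09740655,  0.97276769]), 'eef': array([0.25333091, 0.62546304, 0.23057696]), 'rot': array([-0.92181856,  1.36799596,  0.92085772])}
wrist {'vfov': 65.70646984690485, 'cx': 255.65354281180842, 'cy': 185.39734533386653, 'tool_from_camera': array([[-7.59052746e-05, -3.07894932e-01,  9.51420362e-01,
        -1.43697857e-01],
       [-2.52397081e-04, -9.51420328e-01, -3.07894942e-01,
         7.82915702e-02],
       [ 9.99999965e-01, -2.63506572e-04, -5.49396090e-06,
        -2.47166110e-04],
       [ 0.00000000e+00,  0.00000000e+00,  0.00000000e+00,
         1.00000000e+00]]), 'eef': array([0.25331536, 0.62547733, 0.23065118]), 'rot': array([-0.9218264 ,  1.36791638,  0.92093642])}
0.15 [-0.1585927  -0.06398261 -0.20359993] 0.085373734041983
```

View pics/scene0.png

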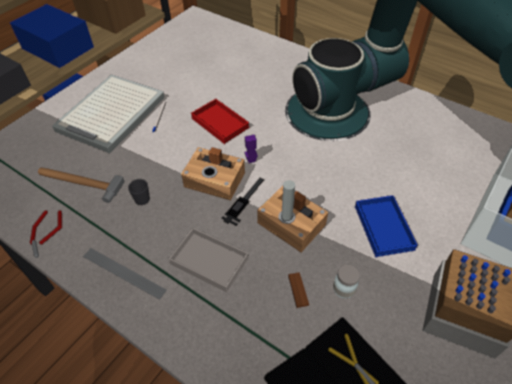

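View pics/side0.png

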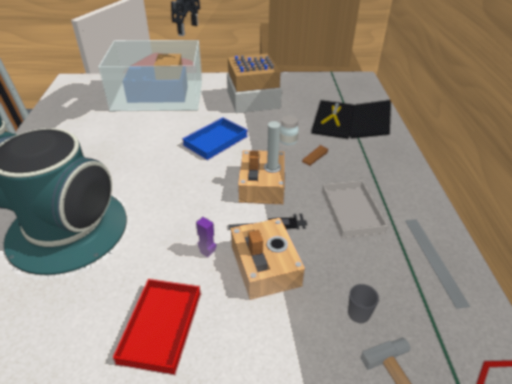

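View pics/wrist0.png

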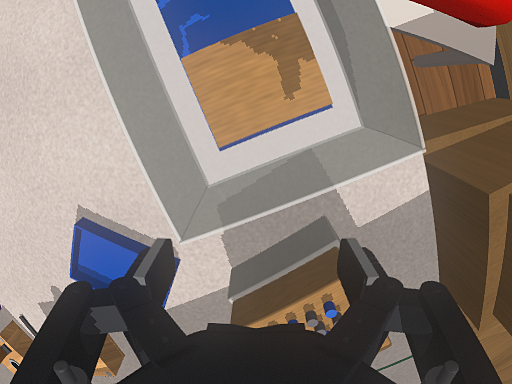

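The empty foot (hole visible, no pole) is at scene (213,172) and side (268,258). A pale tray is at scene (209,260) and side (352,208). The look-alikes are red, blue and purple. I'll zoom in and measure these.

```bash
cat > h.py <<'E'
import numpy as np,cv2
from scipy.spatial.transform import Rotation as Ro
def cloud(c):
    z=c['range_z'].astype(float);H,W=z.shape;f=H/2/np.tan(np.radians(c['vfov'])/2)
    v,u=np.mgrid[:H,:W]
    P=np.stack([(u-c['cx'])/f*z,(v-c['cy'])/f*z,z],-1)
    X=(P-c['t'])@c['R'];X[z==0]=np.nan
    return X
def ray(c,u,v,h):
    f=192/np.tan(np.radians(c['vfov'])/2)
    d=np.array([(u-c['cx'])/f,(v-c['cy'])/f,1])@c['R']; o=-c['R'].T@c['t']
    return o+d*(h-o[2])/d[2]
def proj(c,X):
    f=192/np.tan(np.radians(c['vfov'])/2);p=np.asarray(X)@c['R'].T+c['t']
    return np.stack([f*p[...,0]/p[...,2]+c['cx'],f*p[...,1]/p[...,2]+c['cy']],-1)
E
python3 - <<'E'
import pickle,cv2,numpy as np
from h import *
d=pickle.load(open('v0.pkl','rb'))
for n,(a,b,e,g) in dict(scene=(165,135,345,300),side=(185,110,395,310)).items():
    c=d[n];im=c['pixels'][b:g,a:e,::-1]
    cv2.imwrite(f'pics/{n}z.png',cv2.resize(im,None,fx=3.8 if n=='side' else 3.5,fy=3.8 if n=='side' else 3.5,interpolation=cv2.INTER_CUBIC)[:600,:800])
    X=cloud(c)
    pts=dict(scene=[(213,172),(216,155),(209,260),(209,100),(195,165),(240,175),(176,262),(183,240)],side=[(268,258),(257,240),(352,208),(256,160),(330,190)])[n]
    for p in pts: print(n,p,X[p[1],p[0]].round(4),c['pixels'][p[1],p[0]])
    # height histogram around foot
    m=(X[...,2]>.054)&(X[...,2]<.066)
    ys,xs=np.nonzero(m); 
    k,l,s,ce=cv2.connectedComponentsWithStats(m.astype(np.uint8))
    for i in range(1,k):
        if s[i,4]>60: 
            q=X[l==i]; print(n,s[i],np.median(q,0).round(3),cv2.minAreaRect((q[:,:2]*1000).astype(np.float32)))
E
```

```text
scene (213, 172) [ 0.481  -0.1094  0.064 ] [32 32 33]
scene (216, 155) [ 0.4475 -0.1218  0.0975] [100  60  35]
scene (209, 260) [0.6881 0.0371 0.0074] [128 121 116]
scene (209, 100) [ 0.1808 -0.3741  0.0011] [182 167 162]
scene (195, 165) [ 0.4882 -0.1702  0.0623] [189 142  98]
scene (240, 175) [ 0.4232 -0.0582  0.0305] [94 68 45]
scene (176, 262) [ 0.7482 -0.0188  0.0268] [114 108 104]
scene (183, 240) [ 0.6893 -0.0465  0.0293] [122 115 110]
scene [314 103  41  15 109] [0.066 0.048 0.06 ] ((43.372257232666016, 50.21393585205078), (41.37067794799805, 139.41860961914062), 51.33283233642578)
scene [ 181  147   64   42 1360] [ 0.471 -0.115  0.062] ((462.0033264160156, -126.75823974609375), (121.03202819824219, 153.041259765625), 15.66956901550293)
scene [128 179  20  17 127] [ 0.639 -0.255  0.06 ] ((639.294921875, -251.44915771484375), (56.70124053955078, 52.43584442138672), 46.44878005981445)
scene [ 257  186   71   56 1481] [0.485 0.17  0.062] ((468.0357971191406, 147.4282684326172), (152.2379913330078, 117.5067367553711), 85.2200927734375)
scene [468 230  44  24 156] [0.268 0.602 0.0
[... 1476 characters left out ...]
125, 420.9817810058594), (191.41232299804688, 15.619121551513672), 73.83216857910156)
side [ 239  150   46   39 1231] [0.47  0.124 0.06 ] ((469.0097351074219, 148.725830078125), (152.84100341796875, 113.7471694946289), 85.03130340576172)
side [ 231  218   74   66 2731] [ 0.47 -0.14  0.06] ((462.8607177734375, -123.85752868652344), (115.92285919189453, 153.8725128173828), 14.602416038513184)
side [ 23 229  54  11 187] [ 0.011 -0.079  0.06 ] ((-4.5868988037109375, -72.08985900878906), (24.06699562072754, 115.48197937011719), 85.17508697509766)
side [349 284  31  26 244] [ 0.641 -0.25   0.059] ((640.5382690429688, -250.68858337402344), (54.950355529785156, 54.99762725830078), 86.52643585205078)
```

View pics/scenez.png

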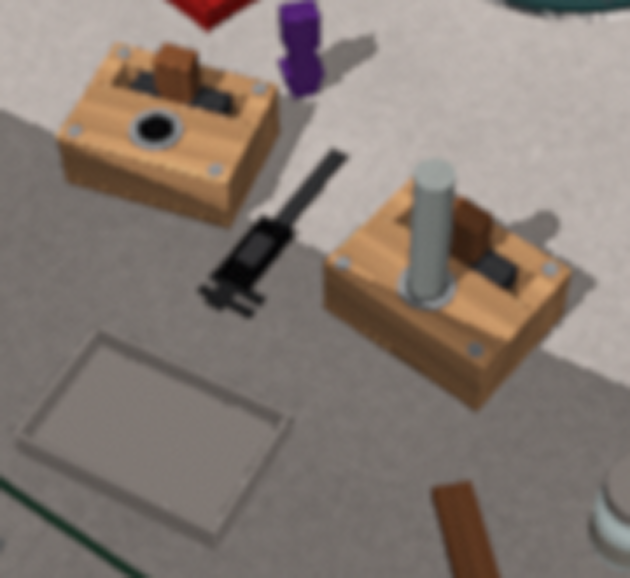

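View pics/sidez.png

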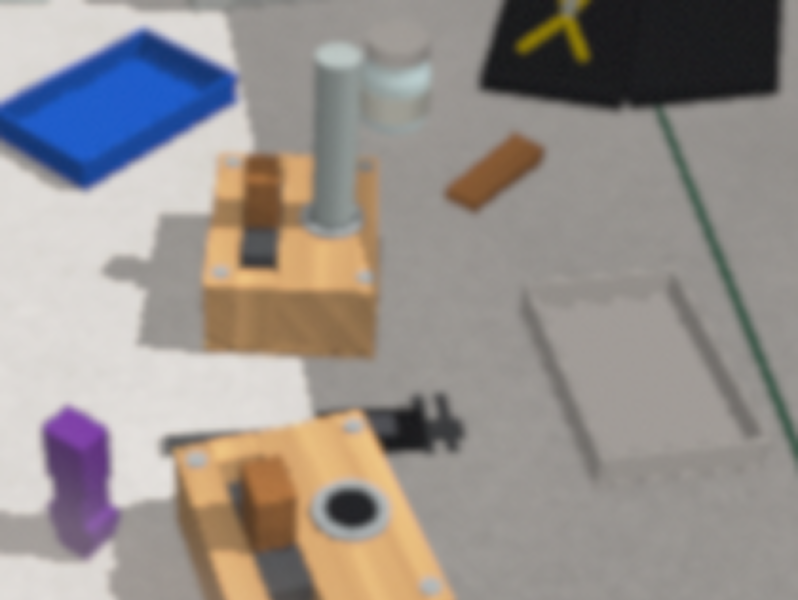

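```bash
python3 - <<'E'
import pickle,cv2,numpy as np
from h import *
d=pickle.load(open('v0.pkl','rb'))
for n in('scene','side'):
    X=cloud(d[n])
    for lo,hi in((.07,.11),(.096,.11)):
        m=(X[...,2]>lo)&(X[...,2]<hi)&(np.hypot(X[...,0]-.441,X[...,1]+.131)<.045)
        q=X[m];print(n,m.sum(),q.mean(0).round(4),q.min(0).round(4),q.max(0).round(4),cv2.minAreaRect((q[:,:2]*1000).astype(np.float32)))
    # foot plane rect, restricted
    m=(X[...,2]>.056)&(X[...,2]<.0645)&(np.hypot(X[...,0]-.463,X[...,1]+.125)<.11)
    q=X[m];print('foot',cv2.minAreaRect((q[:,:2]*1000).astype(np.float32)))
    # tray
    m=(X[...,2]>.02)&(X[...,2]<.034)&(np.hypot(X[...,0]-.69,X[...,1]-.04)<.13)
    q=X[m];print('tray',m.sum(),cv2.minAreaRect((q[:,:2]*1000).astype(np.float32)),np.nanmax(X[m][:,2]))
# tray rim corners by ray at z=.028
for n,cs in dict(scene=[(165+100/3.5,135+332/3.5),(165+292/3.5,135+420/3.5),(165+213/3.5,135+545/3.5),(165+18/3.5,135+437/3.5)],side=[(185+525/3.8,110+285/3.8),(185+675/3.8,110+270/3.8),(185+765/3.8,110+437/3.8),(185+597/3.8,110+470/3.8)]).items():
    r=np.array([ray(d[n],*c,.028) for c in cs]);print(n,r[:,:2].round(4),r.mean(0).round(4))
# top face of head rays
for n,cs in dict(scene=[(165+165/3.5,135+44/3.5),(165+200/3.5,135+51/3.5),(165+190/3.5,135+74/3.5),(165+155/3.5,135+64/3.5)],side=[(185+246/3.8,110+463/3.8),(185+279/3.8,110+458/3.8),(185+296/3.8,110+487/3.8),(185+256/3.8,110+497/3.8)]).items():
    r=np.array([ray(d[n],*c,.102) for c in cs]);print(n,r[:,:2].round(4).tolist(),r.mean(0).round(4))
E
```

```text
scene 170 [ 0.4444 -0.1281  0.0937] [ 0.423  -0.1489  0.0706] [ 0.4573 -0.113   0.1083] ((441.2855224609375, -131.70468139648438), (27.82121467590332, 34.0121955871582), 20.649789810180664)
scene 90 [ 0.4421 -0.1298  0.103 ] [ 0.423  -0.1489  0.0969] [ 0.4573 -0.113   0.1083] ((441.29986572265625, -131.74282836914062), (27.82121467590332, 33.106903076171875), 20.649789810180664)
foot ((462.007080078125, -126.88031005859375), (120.48812866210938, 153.42857360839844), 16.444265365600586)
tray 549 ((688.2033081054688, 36.707481384277344), (112.75743865966797, 171.99644470214844), 6.682427406311035) 0.033841710823854974
side 284 [ 0.441  -0.1368  0.0934] [ 0.4275 -0.1498  0.0702] [ 0.4556 -0.114   0.1043] ((441.1628112792969, -130.7038116455078), (24.597103118896484, 33.86577606201172), 14.309247970581055)
side 162 [ 0.4408 -0.1328  0.1013] [ 0.4275 -0.1495  0.0963] [ 0.4552 -0.114   0.1043] ((441.25579833984375, -130.54933166503906), (24.29646873474121, 33.593666076660156), 14.814818382263184)
foot ((462.8607177734375, -123.85752868652344), (115.92285919189453, 153.8725128173828), 14.602416038513184)
tray 554 ((689.8619384765625, 38.076560974121094), (111.76177215576172, 172.9282684326172), 6.5962018966674805) 0.03176476378650563
scene [[ 0.6484 -0.0453]
 [ 0.6279  0.1194]
 [ 0.7395  0.1329]
 [ 0.7525 -0.0345]] [0.6921 0.0431 0.028 ]
side [[ 0.6258  0.1101]
 [ 0.7324  0.1231]
 [ 0.7495 -0.0383]
 [ 0.6408 -0.0624]] [0.6871 0.0331 0.028 ]
scene [[0.4339, -0.1462], [0.4239, -0.1177], [0.449, -0.1083], [0.4563, -0.1386]] [ 0.4408 -0.1277  0.102 ]
side [[0.4292, -0.12], [0.447, -0.1169], [0.455, -0.1381], [0.4337, -0.1445]] [ 0.4412 -0.1299  0.102 ]
```

```bash
cat >> h.py <<'E'
def tool(yaw,flip=1):
    # tool x down, tool z along +-foot y axis
    z=flip*np.array([-np.sin(yaw),np.cos(yaw),0]);x=np.array([0,0,-1.]);y=np.cross(z,x)
    return Ro.from_matrix(np.stack([x,y,z],1)).as_rotvec()
W=np.array([.4412,-.1308]);YW=np.radians(14.8)
EY=np.array([-np.sin(YW),np.cos(YW)])
T=np.array([.689,.0375]);YT=np.radians(6.6)
E
python3 - <<'E'
from bench import arm, planner, imaging, sensors
from h import *
import pickle
q0=sensors.get_joint_positions()
best=None
for f in(1,-1):
    q=planner.ik([*W,.27],tool(YW,f)); q2=planner.ik([*T,.2],tool(YT,f))
    print(f,np.round(q,3),q2 is not None and np.round(q2,3))
    if best is None or np.abs(q-q0)[3:].max()<best[0]: best=(np.abs(q-q0)[3:].max(),f)
f=best[1];open('flip','w').write(str(f));print(f)
arm.move_to([*W,.25],tool(YW,f));print(sensors.get_clock(),sensors.get_eef_pos())
arm.grip(.06,60)
p=sensors.get_eef_pos();r=sensors.get_tool_rot();c=imaging.camera('wrist');c['eef']=p;c['rot']=r
cv2.imwrite('pics/wrist1.png',c['pixels'][:,:,::-1]);pickle.dump(c,open('w1.pkl','wb'));print(sensors.get_clock())
# cloud of wrist view
z=c['range_z'].astype(float);fp=192/np.tan(np.radians(c['vfov'])/2);v,u=np.mgrid[:384,:512]
a,b=u-c['cx'],v-c['cy'];R=np.hypot(a,b)+1e-9;th=R/fp;t=np.tan(th)
P=np.stack([a/R*t*z,b/R*t*z,z,np.ones_like(z)],-1)@c['tool_from_camera'].T
X=P[...,:3]@Ro.from_rotvec(r).as_matrix().T+p
m=(z>0)&(X[...,2]>.096)&(X[...,2]<.108)&(np.hypot(X[...,0]-W[0],X[...,1]-W[1])<.04)
q=X[m];print(m.sum(),q.mean(0),cv2.minAreaRect((q[:,:2]*1000).astype(np.float32)))
m=(z>0)&(X[...,2]>.05)&(X[...,2]<.066)&(np.hypot(X[...,0]-.463,X[...,1]+.125)<.11)
q=X[m];print('foot',cv2.minAreaRect((q[:,:2]*1000).astype(np.float32)))
E
```

```text
1 [-0.344 -0.37   1.82  -0.     1.691 -2.173] [ 0.017  0.158  1.446  0.     1.538 -1.669]
-1 [-0.344 -0.37   1.82   0.     1.691  0.969] [ 0.017  0.158  1.446 -0.     1.538  1.473]
-1
2.9 [ 0.44144412 -0.13038074  0.24997905]
3.325
729 [ 0.44202401 -0.13040847  0.1027192 ] ((441.36297607421875, -130.55996704101562), (23.434438705444336, 30.774076461791992), 14.64045524597168)
foot ((462.7222900390625, -124.7388687133789), (113.72796630859375, 150.77496337890625), 14.743477821350098)
```

View pics/wrist1.png

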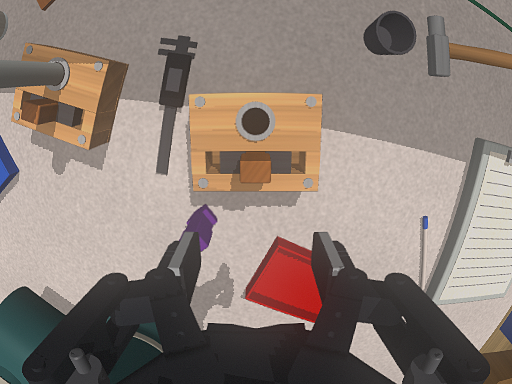

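The wrist view confirms the wedge head at pixel (255,170) and agrees with the other views to within 1 mm. The foot hole at (255,121) is empty. Next I grip and pull.

```bash
sed -i 's/W=np.array.*/W=np.array([.4413,-.1306]);YW=np.radians(14.7)/' h.py; python3 - <<'E'
from bench import arm, planner, imaging, sensors
from h import *
o=tool(YW,-1)
print(arm.line_to([*W,.068],o,vel=.12,contact_N=15),sensors.get_eef_pos(),sensors.get_clock())
f0=sensors.get_force();arm.grip(.02,70)
print('w',sensors.get_width(),sensors.get_force()-f0,sensors.get_eef_pos(),sensors.get_clock())
for s in(1,-1):
    h=arm.line_to([*(W+s*.0115*EY),.068],o,vel=.02,contact_N=35)
    p=sensors.get_eef_pos();print(s,h,(p[:2]-W)@EY,p[2],sensors.get_force()-f0,'w',sensors.get_width(),sensors.get_clock())
cv2.imwrite('pics/side2.png',imaging.camera('side')['pixels'][170:330,170:370,::-1].repeat(3,0).repeat(3,1))
E
```

```text
False [ 0.4416357  -0.13072227  0.0686501 ] 4.9917
w 0.031274652752224595 [-1.01954711  2.28731537  5.94717986] [ 0.44151986 -0.13049732  0.06852565] 5.3583
1 False 0.010846982479933587 0.06850718704705322 [ 1.61583151 -3.95898924  3.91487998] w 0.030924527384673033 6.0833
-1 False -0.010078669841351376 0.06853312556934467 [-3.68512849 12.72065127 13.79489011] w 0.031346677106750716 7.3833
```

View pics/side2.png

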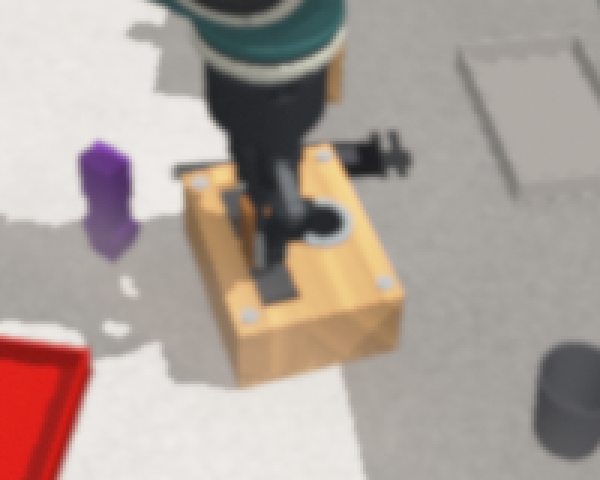

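Both strokes ran freely. I'll push each side slightly further for margin, then centre and lift with a force guard.

```bash
python3 - <<'E'
from bench import arm, planner, imaging, sensors
from h import *
o=tool(YW,-1);f0=sensors.get_force();L={}
for s in(-1,1):
    h=arm.line_to([*(W+s*.0128*EY),.068],o,vel=.02,contact_N=35);arm.sleep(.15)
    p=sensors.get_eef_pos();L[s]=(p[:2]-W)@EY;print(s,h,L[s],sensors.get_force()-f0,'w',sensors.get_width(),sensors.get_clock())
mid=(L[1]+L[-1])/2;C=W+mid*EY
arm.line_to([*C,.068],o,vel=.03);arm.sleep(.1)
p=sensors.get_eef_pos();print((p[:2]-W)@EY,sensors.get_force())
h=arm.line_to([*C,.09],o,vel=.03,contact_N=15);print('lift',h,sensors.get_eef_pos(),sensors.get_force(),sensors.get_width())
if not h: h=arm.line_to([*C,.19],o,vel=.1,contact_N=15);print('lift',h,sensors.get_eef_pos(),sensors.get_force(),sensors.get_width())
print(sensors.get_clock())
cv2.imwrite('pics/side3.png',imaging.camera('side')['pixels'][120:330,170:370,::-1].repeat(2,0).repeat(2,1))
cv2.imwrite('pics/wrist3.png',imaging.camera('wrist')['pixels'][:,:,::-1])
E
```

```text
-1 False -0.01143222986004176 [-0.1415225  -0.05050092 -0.4188645 ] w 0.0314612436187358 7.8333
1 False 0.012062835260052536 [  6.24513793 -19.94659187  -9.28160065] w 0.03124149675927808 9.4167
0.0006448518653204853 [-0.82174065  2.39108219  8.04096417]
lift False [ 0.44113892 -0.13026507  0.08983907] [ 0.52278263  0.16664395 -1.12031801] 0.031113386591223247
lift False [ 0.44100107 -0.13021509  0.18924684] [ 0.13732432 -0.3093417  -0.47285013] 0.030920391262729087
12.1167
```

View pics/side3.png

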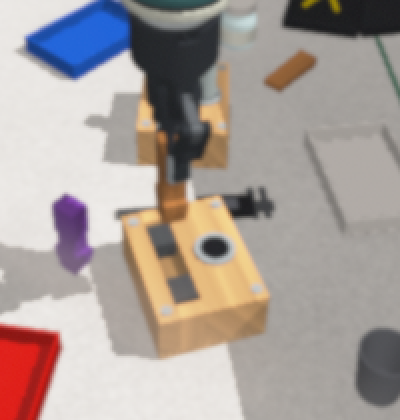

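View pics/wrist3.png

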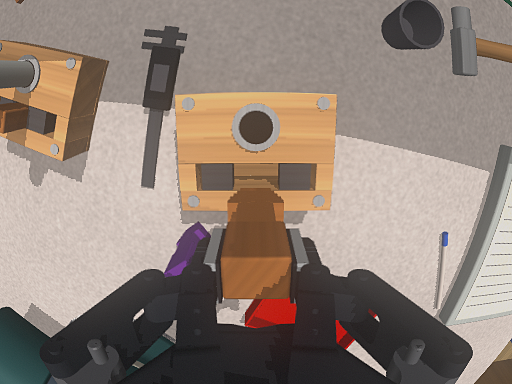

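The wedge is out: it hangs clear of the foot (wrist (257,240)) and both jaws are pressed back (dark blocks at (215,177) and (297,177)). Now to the tray.

```bash
python3 - <<'E'
from bench import arm, planner, imaging, sensors
from h import *
o=tool(YT,-1)
arm.line_to([*T,.19],o,vel=.15);print(sensors.get_clock(),sensors.get_eef_pos(),sensors.get_width())
arm.line_to([*T,.085],o,vel=.1)
h=arm.line_to([*T,.063],o,vel=.02,contact_N=4);print(h,sensors.get_eef_pos(),sensors.get_force(),sensors.get_width(),sensors.get_clock())
cv2.imwrite('pics/side4.png',imaging.camera('side')['pixels'][70:300,250:450,::-1].repeat(2,0).repeat(2,1))
E
```

```text
14.3583 [0.68874673 0.03717108 0.19022782] 0.03137413043159293
True [0.68906468 0.03755262 0.06659337] [0.14131901 0.89019429 4.58607922] 0.03093901563754259 16.4167
```

View pics/side4.png

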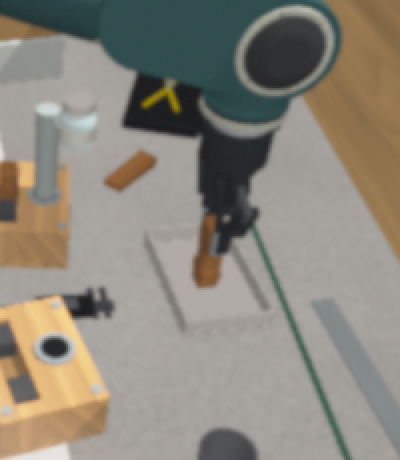

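The wedge toe is on the tray floor, with contact at the expected height. I'll release it and retreat.

```bash
python3 - <<'E'
from bench import arm, planner, imaging, sensors
from h import *
arm.grip(.06,20)
p=sensors.get_eef_pos();arm.line_to([T[0],T[1],.24],None,vel=.12);arm.sleep(.5)
print(sensors.get_force(),sensors.get_width(),sensors.get_clock())
for n in('side','wrist','scene'):
    c=imaging.camera(n);cv2.imwrite(f'pics/{n}5.png',c['pixels'][:,:,::-1])
E
```

```text
[-0.66985981  0.42330718 -0.38248226] 0.05994671034165691 18.9583
```

View pics/wrist5.png

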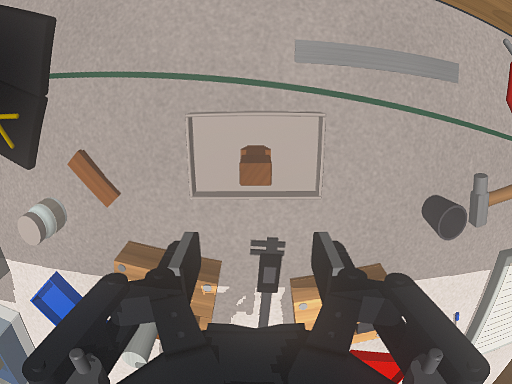

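View pics/side5.png

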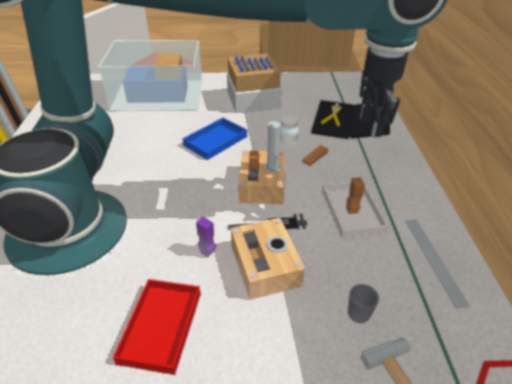

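The wedge stands in the tray at wrist (255,165) and side (355,195). The robot is clear and the other objects haven't moved.

```bash
python3 - <<'E'
from bench import arm
arm.hand_in()
E
```

```text
the job is handed in; nothing more can be done
```

The wedge from the empty foot is out and standing upright in the white tray. I handed the job in at about 19 s of the 42 s allowed.

- **Freeing:** I gripped the wedge's head and pulled it to +y and then to -y. I repeated both strokes slightly further for margin. By the TCP readings that was about 12.1 mm to +y and 11.4 mm to -y. I then centred the wedge and lifted it straight out.
- **Forces:** The sideways force stayed around 20 N at the points I read it. The lift met no resistance, and neither the 35 N guard on the pulls nor the 15 N guard on the lift was triggered.
- **Placing:** The wedge touched the tray floor at the expected height, and I released it and moved the gripper clear.
- **Last checks:** The side and wrist pictures show the wedge upright inside the tray and both of the foot's jaws pressed back. The other foot, the purple wedge and the red and blue trays look untouched. The tool force is near zero.

No check failed. Jaw travel was inferred from the TCP readings and the pictures, as there is no direct jaw reading.

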